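# Refit the radio's push knob and hold it in

### The arm

A 6-joint arm with a two-finger parallel gripper is mounted at the origin on the work surface. World frame = base frame: x ahead of the robot, y to its left, z up, the work surface at z = 0. Lengths are in mm, angles in rad, forces in N, time in s.
With the tool pointing down it reaches from about 325 to 775 mm from the base axis. Payload 5.5 kg.
Tool frame: the origin (TCP) lies on the centre line of the jaws, within the pads' length; the fingertips stand env.nose_length ahead of it and the grasp point (between the pads) lies 11 mm behind it (env.nose_length is the distance from the TCP to the fingertips, in mm); y points along the fingers, z is the direction in which the jaws open and shut, and the axes are right-handed (so a half turn about y gives the same grasp; the last joint's range is limited). The gripper opens to 88 mm and grips with 3 to 60 N. Pads are 20 mm wide; open, the fingers measure 115 mm over their backs; the gripper's body (75 mm by 178 mm) begins 61 mm behind the grasp point.
Start: joints at [1.209, 0.091, 1.231, -0, 1.82, -0.057], TCP at [180.066, 572.357, 230.631] pointing down, gripper open.
Joint ranges: [-2.87, 2.87], [-0.86, 2.18], [0.17, 2.46], [-1.51, 4.65], [0.06, 2.69], [-2.65, 2.65]. Speed limits (rad/s): [2.57, 2.57, 3.01, 3.14, 3.14, 3.14].

### API

Orientations are given as [roll, pitch, yaw] about the fixed x, y, z axes, in that order (R = Rz(yaw) Ry(pitch) Rx(roll)).
In Python, from cell import env gives the robot as it stands.
- The arm moves only by the shell command python3 -m handwheel 'ROWS' [FORCE]. ROWS is JSON, a list of rows, each a list of 3 entries, a list of its own where there are three numbers: the closure, from 0 (fully open) to 1 (shut), then the shift along the world's x, y, z in cm, then the turn, a rotation vector about the world's x, y, z in degrees. In form: [[hand, [tx, ty, tz], [ax, ay, az]], ...]. A call has 1 to 10 rows; each row is the pose to reach, as a shift and turn from the pose commanded when the call began; what a row does not reach only later rows make up. A row lasts 1/8 s, in which the tool goes at most 62.5 mm and 10.7 degrees, less where a joint would pass 70% of its speed; a pose out of reach is approached as far as the arm can. A call with a gripper value outside its range is refused whole. The fingers move at their own pace and stop on an object; FORCE is the grip in N (left out, the last holds). Time passes only in rows, so rows that repeat a pose let the fingers close. It gives the time, the measured TCP pose, the force and the opening at its end, in the units of the state.
- env.read_state(): the state, without advancing time (a new reading comes with each control period).
- env.get_image(name): name is "side" or "top" or "wrist"; returns (picture, depth): 400x640x3 uint8, red, green, blue; 400x640 float32, mm along the optical axis (not along the pixel's ray), 0 where there is no reading.
- env.get_calibration(name): a dict with "camera_matrix" (3x3 intrinsics, pixels), "R" (3x3) and "t" (3): a world point X has camera coordinates R X + t. Camera axes: x right, y down, z forward; pixel columns grow to the right and rows downward; lengths in mm; the calibration is good to about 2 mm. A picture is of the moment at which its call begins: read the wrist's pose just before it. get_calibration takes no time and is no camera call; for the wrist camera it gives the pose at the moment of the call.
- env.finish_job(): hands the job in, once; it reports no verdict.
The state is a dict: "time": time; "joints": joint angles; "qd": joint speeds; "joint_torque": joint torques, N m; "eef_pos": TCP position; "eef_rot": TCP orientation; "force": force on the tool from outside, world axes, zero at the start; "ft_torque": the same for the moment, N m; "finger_gap": opening from 0.0 (shut) to 1.0 (fully open).
Only numpy, scipy, OpenCV 4.12 (cv2) and the standard library are available. Lean on these libraries where they do the work, as an engineer would, in place of code of your own. Each camera call takes 0.05 s, during which the arm holds its last target.

### The job

The orange knob of the desk radio has come off. Pick it up from the desk, turn it so that its D-shaped bore matches the bare D-shaft on the radio (white pointer on the knob towards the white index mark beside the shaft), push it fully home on the shaft, then press knob and sprung shaft right down. Finish while still holding the knob pressed down, and leave the other things on the desk where they are.

Things in the scene. Friction and masses are not known exactly. Their poses are not given: they have to be found in the camera images.
- knob: loose round knob, 34 mm tall, 40 to 85 g, standing bore-down. Lower 16 mm: black foot, 35 mm diameter; upper 18 mm: round orange grip, 38 mm diameter. Origin: centre of its underside, z up along its axis. Blind D-shaped bore in the underside: 16 mm deep, 14 mm diameter, flat 3.5 mm from the axis on the +x side, mouth flared 1.5 mm. A white pointer line on top runs from the axis to +x, the flat's side
- knob_mark (a point): outer end of the white pointer line on the knob's top: 17 mm from the axis along the knob's +x, 34 mm above its underside
- radio: grey desk radio, fixed to the desk, 130 (x) x 200 (y) x 60 (z) mm, origin at the centre of its underside. The bare shaft stands on its top, 45 mm from the centre along +y; a second grey knob, 32 mm diameter, 26 mm high, is fixed on the top 50 mm from the centre along -y
- shaft_tip (a point): centre of the tip of the bare upright steel D-shaft, 26 mm above the radio's top when up; moves with it. z up, +x where its flat faces. 12 mm diameter, flat 2.5 mm from the axis, tip tapered over 2 mm; it cannot turn. With the knob home the knob's underside is 16 mm below this point and clears all else. A black 64 mm disc round its foot has a white index mark at its rim on the +x side
- shaft (a joint): how far the sprung shaft is pressed straight down, in m: 0 = up, 0.006 = fully pressed (hard stop). The spring pushes back with about 2 N at 0 and 9 N at 0.006, and returns it when let go. The shaft can also be pressed by a knob that only rests on its tip
- tin: bystander: closed round tin, 66 mm diameter, 50 mm high, origin at the centre of its underside
- roller: bystander: blue correction-tape roller lying flat, 75 x 26 x 22 mm, origin at the underside, long axis along x
- case: bystander: gold spectacle case, 155 (x) x 58 (y) x 32 (z) mm, origin at the centre of its underside
There are look-alikes about, which are no part of the job. Leave any blue look-alike of the knob alone.

How it is judged (in metres and radians):
At the end, for the whole second after the job is handed in: Knob fully home (underside 14.2 mm or more below the shaft tip, axes within 3 mm, upright within 0.12 rad, pointer within 0.3 rad of the index) and still; the robot, touching it with over 2 N, keeps the shaft pressed more than 3.5 of its 6 mm through the last second (z of knob in the frame of shaft_tip below -0.0142 m and horizontal distance between knob and shaft_tip below 0.003 m and angle between knob's own z axis and vertical below 0.12 rad and angle between the x axis of knob and the x axis of shaft_tip, either way round below 0.3 rad and x of knob_mark in the frame of shaft_tip above 0.01 m and value of joint shaft above 0.0035 m and (contact force between knob and the fingers above 2 N or contact force between knob and the arm above 2 N) and linear speed of knob below 0.02 m/s); the arm keeps its last pose, push and grip.
It fails at once if the tin is pushed more than 25 mm from its place (distance of tin from where it was at the start of the episode above 0.025 m).
It fails at once if the tape roller is pushed more than 25 mm from its place (distance of roller from where it was at the start of the episode above 0.025 m).
It fails at once if the spectacle case is pushed more than 25 mm from its place (distance of case from where it was at the start of the episode above 0.025 m).
It also fails if it takes over 48 s, if anything falls off the work surface, if the arm or the gripper's body presses on something with over 40 N, if the wrist force passes 120 N, or if a joint passes its speed limit or range.

## Working session

There is one attempt and no reset: what is moved stays moved. The work goes in short steps, Python scripts to look and compute and a shell command to move; the robot and the scene stay as the last step left them, time stands still between calls to the robot, and variables do not carry over. Pictures are saved under pics/ and viewed, and the job is handed in when it is done.

```bash
ls; mkdir -p pics; cat > h.py <<'E'
import numpy as np, cv2
from cell import env
def snap(name,fn):
    im,d=env.get_image(name); cv2.imwrite('pics/'+fn+'.png',im[:,:,::-1]); np.save('pics/'+fn+'.npy',d)
    c=env.get_calibration(name); np.savez('pics/'+fn+'_c.npz',K=c['camera_matrix'],R=c['R'],t=c['t'])
    return im,d
def load(fn):
    c=np.load('pics/'+fn+'_c.npz'); return cv2.imread('pics/'+fn+'.png')[:,:,::-1],np.load('pics/'+fn+'.npy'),c
def cloud(fn):
    im,d,c=load(fn); K,R,t=c['K'],c['R'],c['t']
    v,u=np.mgrid[:400,:640]
    p=np.stack([(u-K[0,2])/K[0,0]*d,(v-K[1,2])/K[1,1]*d,d],-1)
    P=(p-np.ravel(t))@R
    P[d==0]=np.nan
    return im,P
def onplane(fn,u,v,z):
    im,d,c=load(fn); K,R,t=c['K'],c['R'],np.ravel(c['t'])
    r=R.T@np.array([(u-K[0,2])/K[0,0],(v-K[1,2])/K[1,1],1]); C=-R.T@t
    return C+r*(z-C[2])/r[2]
E
python3 - <<'E'
from h import *
print(env.read_state(), env.nose_length)
for n in ('side','top','wrist'): snap(n,n+'0')
E
```

```text
pics
{'time': 0.0, 'joints': array([ 1.20930658e+00,  9.18251075e-02,  1.23186502e+00, -1.46070706e-05,
        1.81979996e+00, -5.67100642e-02]), 'qd': array([ 5.08238201e-05, -9.02174394e-04,  7.54465608e-04,  1.08853457e-03,
        4.17572017e-04,  1.47068579e-04]), 'joint_torque': array([-1.02945138e-03, -4.46492636e+01, -4.06420290e+01,  6.96609076e-02,
        3.04941146e-02, -1.47536980e-04]), 'eef_pos': array([179.96248647, 572.08117336, 229.53885956]), 'eef_rot': array([-1.57269151e+00,  9.34053593e-05, -3.04783357e-01]), 'force': array([-0.32062948,  0.40181411,  0.07435902]), 'ft_torque': array([-0.0374002 ,  0.01184259, -0.01252572]), 'finger_gap': 1.0012755762418053} 8.0
```

View pics/top0.png

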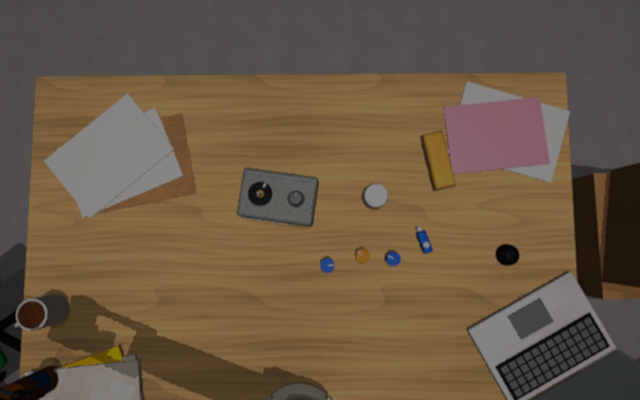

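View pics/side0.png

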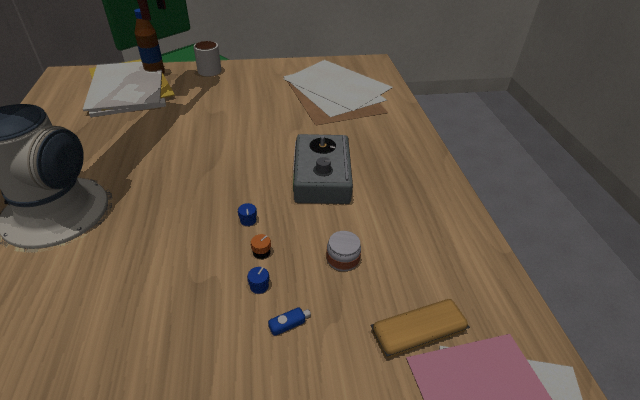

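View pics/wrist0.png

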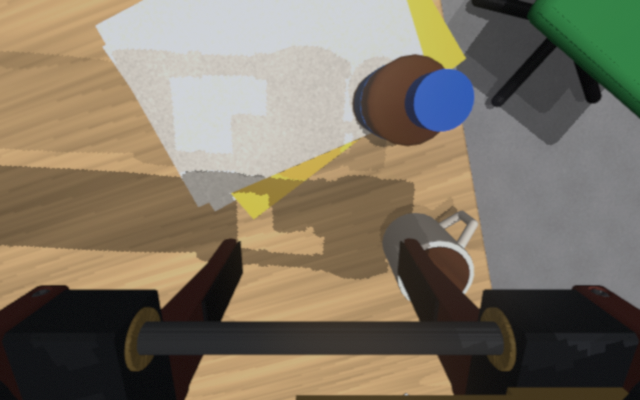

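The top view shows the orange knob at about (362,255), with blue look-alikes at (327,265) and (393,258). The shaft is at about (260,194) with its index near (265,184), and the tin is at (375,196). Next I'll enlarge the view and measure.

```bash
python3 - <<'E'
from h import *
a,P=cloud('top0')
b,Q=cloud('side0')
def crop(im,x0,y0,w,h,s): return cv2.resize(im[y0:y0+h,x0:x0+w],None,fx=s,fy=s,interpolation=cv2.INTER_CUBIC)
t=np.hstack([crop(a,235,165,50,50,8),crop(a,340,230,50,50,8)])
s=np.hstack([crop(b,292,128,50,50,8),crop(b,236,222,50,50,8)])
cv2.imwrite('pics/z0.png',cv2.convertScaleAbs(np.vstack([t[:300] ,s[:300]])[:,:,::-1],alpha=1.5))
for nm,im,P,r in(('top',a,P,(340,230,50,50)),('side',b,Q,(236,222,50,50))):
    hsv=cv2.cvtColor(im,cv2.COLOR_RGB2HSV); 
    m=(hsv[...,0]>3)&(hsv[...,0]<18)&(hsv[...,1]>195)
    x,y,w,h=r; mm=np.zeros_like(m); mm[y:y+h,x:x+w]=m[y:y+h,x:x+w]
    v,u=np.nonzero(mm); print(nm,mm.sum(),u.mean(),v.mean(),np.nanmin(P[mm],0),np.nanmax(P[mm],0),np.nanmedian(P[mm],0))
    print(onplane(nm+'0',u.mean(),v.mean(),30))
c=env.get_calibration('top');print(c); 
c=env.get_calibration('side');print(-c['R'].T@np.ravel(c['t']))
for n,u,v,z in(('shaft',260,194,86),('idx',265,184,62),('tin',375,196,50),('roller',424,240,20),('case',438,160,32),('blue1',327,265,34),('blue2',393,258,34),('knob2',296,198,86)): print(n,onplane('top0',u,v,z),P.shape,cloud('top0')[1][v,u])
E
```

```text
top 17 361.05882352941177 254.05882352941177 [ 421.56318157 -184.32184468   -2.69098393] [ 455.86075699 -152.53357214   37.71247056] [ 445.43604308 -165.84041753   33.07596171]
[ 442.45278074 -166.17940275   30.        ]
side 78 261.12820512820514 249.42307692307693 [ 420.33560633 -191.57741667   14.68845358] [ 456.96574507 -175.61472674   34.60258889] [ 438.63087136 -186.63931798   25.69464529]
[ 439.09160181 -189.40797824   30.        ]
{'camera_matrix': array([[409.73306566,   0.        , 325.7057262 ],
       [  0.        , 409.73306566, 206.05349736],
       [  0.        ,   0.        ,   1.        ]]), 'R': array([[-0.00416261, -0.9999667 , -0.00701888],
       [-0.99663527,  0.0047231 , -0.08182806],
       [ 0.08185848,  0.00665464, -0.99662175]]), 't': array([ -70.6121074 ,  571.17853157, 1078.53571177])}
[ 454.07315252 -729.85927765  648.16251683]
shaft [597.25575136  93.45302578  86.        ] (400, 640, 3) [597.46972429  93.77227333  84.10010058]
idx [626.12618988  84.66657126  62.        ] (400, 640, 3) [626.73419208  85.35692435  57.57268426]
tin [ 594.53127907 -202.89892621   50.        ] (400, 640, 3) [ 594.47154221 -202.83469904   50.5619935 ]
roller [ 478.80023224 -335.58067058   20.        ] (400, 640, 3) [ 478.81148034 -334.05052538   26.60495248]
case [ 692.85351462 -375.44294466   32.        ] (400, 640, 3) [ 693.22572417 -375.96036974   30.08940464]
blue1 [414.33559377 -75.98340104  34.        ] (400, 640, 3) [414.51072541 -75.99528425  36.86994506]
blue2 [ 431.95577307 -249.76420842   34.        ] (400, 640, 3) [ 432.08455991 -249.31673073   36.8737608 ]
knob2 [586.58203019   1.80480398  86.        ] (400, 640, 3) [587.03420375   2.15614346  81.58043871]
```

View pics/z0.png

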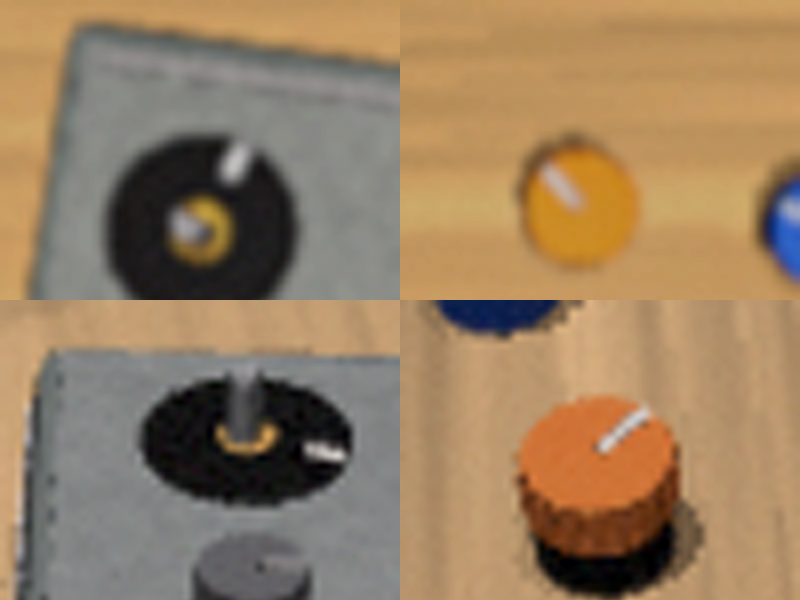

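```bash
python3 - <<'E'
from h import *
print('knob top', onplane('top0',340+182/8-.5,230+207/8-.5,34),'side',onplane('side0',236+200/8-.5,222+145/8-.5,34))
f=lambda n,x,y,z,X,Y:onplane(n,x/8-.5+X,y/8-.5+Y,z)
# pointer
a=f('top0',550-400,170,34,340,230);b=f('top0',182,207,34,340,230);print('kptr top',np.degrees(np.arctan2(*(a-b)[1::-1])))
a=f('side0',648-400,412-300,34,236,222);b=f('side0',200,145,34,236,222);print('kptr side',np.degrees(np.arctan2(*(a-b)[1::-1])))
b=f('top0',202,232,60,235,165);a=f('top0',235,162,60,235,165);print('shaft top disc',b,'idx',np.degrees(np.arctan2(*(a-b)[1::-1])),np.linalg.norm(a-b))
b=f('side0',246,440-300,60,292,128);a=f('side0',328,453-300,60,292,128);print('shaft side',b,np.degrees(np.arctan2(*(a-b)[1::-1])),np.linalg.norm(a-b))
print('tip side',f('side0',248,365-300,86,292,128),'tip top',f('top0',183,218,86,235,165))
# radio edges via top cloud
im,P=cloud('top0')
m=(P[...,2]>50)&(P[...,2]<68)&(np.abs(P[...,0]-590)<110)&(np.abs(P[...,1]-50)<150)
v,u=np.nonzero(m);p=np.array([onplane('top0',x,y,60)[:2] for x,y in zip(u,v)],np.float32)
print(cv2.minAreaRect(p), cv2.boxPoints(cv2.minAreaRect(p)))
E
```

```text
knob top [ 439.13464935 -168.963003     34.        ] side [ 439.08532281 -167.59390295   34.        ]
kptr top 40.55134303681276
kptr side 38.08594168778723
shaft top disc [601.49887491  98.48645565  60.        ] idx -24.760397846592433 25.26489268381918
shaft side [601.16642543  99.39382623  60.        ] -21.707804204366635 25.38807428438194
tip side [601.11616584 100.95322975  86.        ] tip top [603.04907896 100.19355967  86.        ]
((592.3814086914062, 53.422279357910156), (198.49476623535156, 130.52993774414062), 81.79711151123047) [[513.62366  -35.49778 ]
 [642.8181   -54.121635]
 [671.13916  142.34235 ]
 [541.9447   160.96619 ]]
```

```bash
python3 -m handwheel '[[0,[2,-6,0],[0,0,-7]],[0,[4,-12,0],[0,0,-14]],[0,[6,-18,0],[0,0,-22]],[0,[8,-24,0],[0,0,-29]],[0,[10.5,-30,0],[0,0,-36]],[0,[12.5,-36,0],[0,0,-43]],[0,[14.5,-42,0],[0,0,-51]],[0,[17,-48,0],[0,0,-58]],[0,[19,-54,0],[0,0,-65]],[0,[21,-60,0],[0,0,-72.5]]]' 40
python3 -m handwheel '[[0,[1,-5,0],[0,0,0]],[0,[2,-10,-2],[0,0,0]],[0,[2,-14,-5],[0,0,0]],[0,[2,-14,-5],[0,0,0]],[0,[2,-14,-5],[0,0,0]]]'
python3 - <<'E'
from h import *
s=env.read_state();print(s['time'],s['eef_pos'],s['eef_rot'],s['finger_gap'],s['force'])
snap('wrist','w1')
E
```

```text
time: 1.4
eef_pos: [386.7, -19.4, 230.6]
eef_rot: [-1.57, 0.0, -1.575]
force: [0.9, 0.8, 0.4]
finger_gap: 0.999
time: 2.02
eef_pos: [406.6, -156.9, 181.0]
eef_rot: [-1.571, 0.0, -1.57]
force: [0.1, -0.0, -0.2]
finger_gap: 1.0
2.025 [ 406.6098533  -156.87631366  181.01082254] [-1.57064895e+00  4.90022903e-04 -1.57043341e+00] 1.0004485604976052 [ 0.14020618 -0.04684102 -0.23955672]
```

View pics/w1.png

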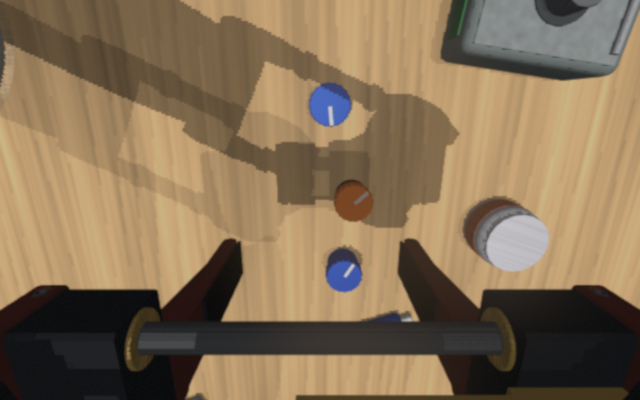

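```bash
python3 - <<'E'
from h import *
im,d,c=load('w1')
z=im[165:240,315:390]; z=cv2.resize(z,None,fx=8,fy=8,interpolation=cv2.INTER_CUBIC)
cv2.imwrite('pics/w1z.png',cv2.convertScaleAbs(z[:,:,::-1],alpha=1.8))
E
```

```text
(no output)
```

View pics/w1z.png

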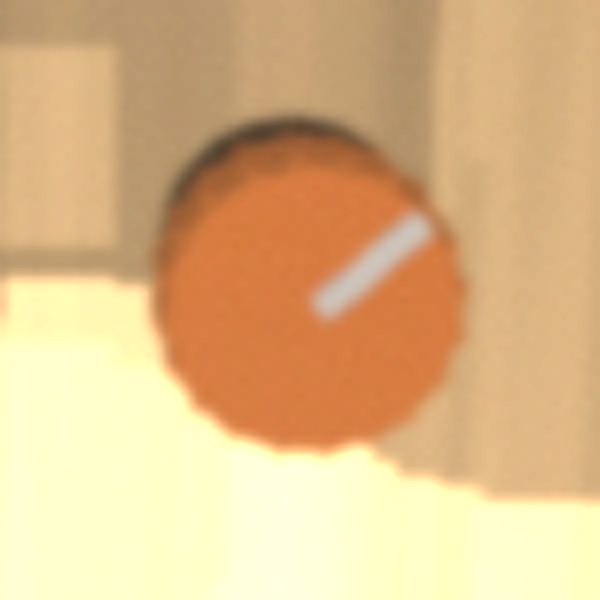

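```bash
python3 - <<'E'
from h import *
f=lambda x,y:onplane('w1',x/8-.5+315,y/8-.5+165,34)
c=f(316,303);print(c,[np.round(f(*p)-c,1) for p in((168,303),(464,303),(316,450))])
a=f(322,306);b=f(425,222);print(np.degrees(np.arctan2(*(b-a)[1::-1])), np.degrees(np.arctan2(*(b-c)[1::-1])),np.linalg.norm(b-c))
E
```

```text
[ 441.35968492 -167.21007651   34.        ] [array([-18.3,  -0. ,   0. ]), array([18.3,  0. ,  0. ]), array([  0.6, -19.4,   0. ])]
41.36595300310607 38.64702753092436 16.6574347724129
```

```bash
python3 -m handwheel '[[0,[3.35,-1.05,0],[0,0,0]],[0,[3.35,-1.05,-4],[0,0,0]],[0,[3.35,-1.05,-8],[0,0,0]],[0,[3.35,-1.05,-11],[0,0,0]],[0,[3.35,-1.05,-14],[0,0,0]],[0,[3.35,-1.05,-16],[0,0,0]],[0,[3.35,-1.05,-16.6],[0,0,0]],[0,[3.35,-1.05,-16.6],[0,0,0]]]'
python3 -m handwheel '[[0.5,[0,0,0],[0,0,0]],[0.6,[0,0,0],[0,0,0]],[1,[0,0,0],[0,0,0]],[1,[0,0,0],[0,0,0]],[1,[0,0,0],[0,0,0]],[1,[0,0,0],[0,0,0]]]' 40
```

```text
time: 3.08
eef_pos: [440.7, -167.3, 15.6]
eef_rot: [-1.57, -0.0, -1.569]
force: [-0.3, -0.1, -0.1]
finger_gap: 0.999
time: 3.82
eef_pos: [440.1, -167.8, 14.6]
eef_rot: [-1.571, 0.0, -1.57]
force: [-0.6, -0.5, -0.4]
finger_gap: 0.425
```

```bash
python3 -m handwheel '[[1,[0,0,3],[0,0,0]],[1,[0,0,7],[0,0,0]],[1,[0,0,12],[0,0,0]],[1,[2,4,16],[0,0,-10]],[1,[4,8,18.5],[0,0,-20]],[1,[6,12,18.5],[0,0,-30]],[1,[8,16,18.5],[0,0,-40]],[1,[9.5,20,18.5],[0,0,-50]],[1,[10.8,23.9,18.5],[0,0,-60]],[1,[10.8,23.9,18.5],[0,0,-62]]]'
python3 -m handwheel '[[1,[0,0,0],[0,0,0]],[1,[0,0,0],[0,0,0]],[1,[0,0,0],[0,0,0]]]'
python3 - <<'E'
from h import *
s=env.read_state();print(s['time'],s['eef_pos'],s['eef_rot'],s['finger_gap'],s['force'])
snap('wrist','w2');snap('side','s2');snap('top','t2')
E
```

```text
time: 5.08
eef_pos: [548.2, 73.5, 198.8]
eef_rot: [-1.572, -0.001, -2.65]
force: [-0.8, -0.6, -0.4]
finger_gap: 0.428
time: 5.45
eef_pos: [548.0, 70.2, 199.8]
eef_rot: [-1.571, 0.0, -2.653]
force: [-0.5, -0.3, 0.1]
finger_gap: 0.424
5.45 [548.00244883  70.24844141 199.82570714] [-1.57056959e+00  2.17971270e-04 -2.65300096e+00] 0.4240955569295511 [-0.54634179 -0.32831516  0.05789987]
```

View pics/w2.png

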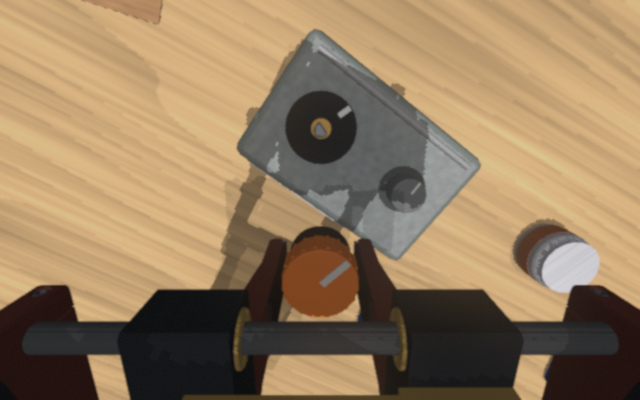

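View pics/s2.png

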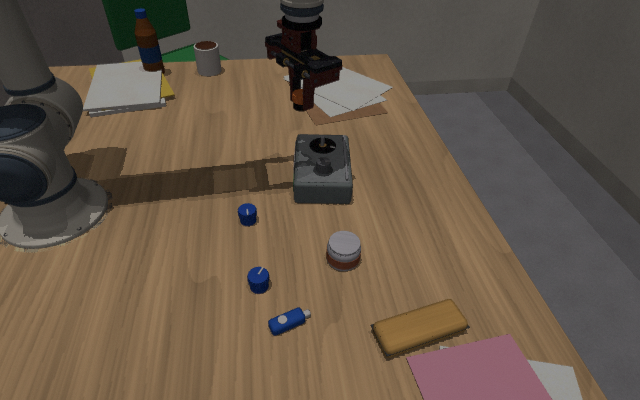

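The wrist view shows the held knob at about (320,275), its pointer running to (349,265). The disc is at (321,127) with the index at (345,112). I'll zoom in.

```bash
python3 - <<'E'
from h import *
im,d,c=load('w2')
cr=lambda x,y,w,h,s:cv2.resize(im[y:y+h,x:x+w],None,fx=s,fy=s,interpolation=cv2.INTER_CUBIC)
A=cr(280,85,80,80,7);B=cr(275,225,90,95,7)
cv2.imwrite('pics/w2a.png',cv2.convertScaleAbs(A[:,:,::-1],alpha=1.8))
cv2.imwrite('pics/w2b.png',cv2.convertScaleAbs(B[:600,:,::-1],alpha=1.8))
E
```

```text
(no output)
```

View pics/w2a.png

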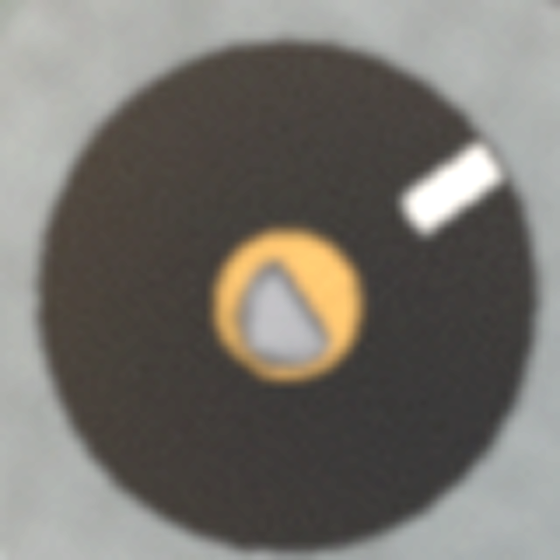

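View pics/w2b.png

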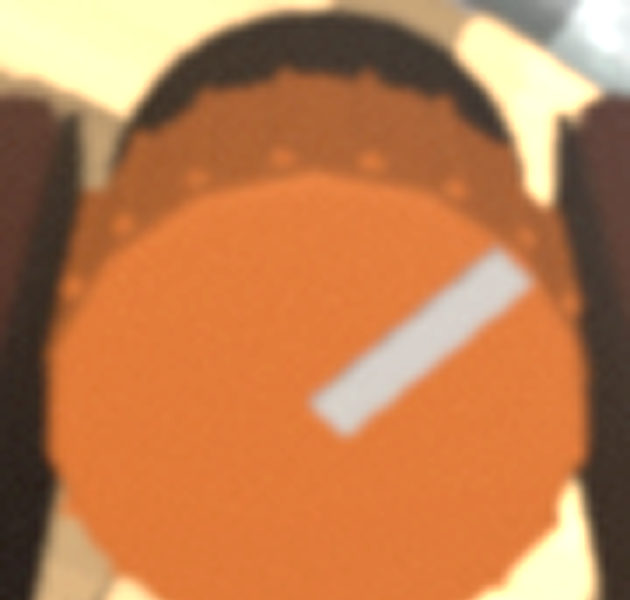

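```bash
python3 - <<'E'
from h import *
fa=lambda x,y,z:onplane('w2',x/7-.5+7/14*0+280,y/7-.5+85,z)
fb=lambda x,y,z:onplane('w2',x/7-.5+275,y/7-.5+225,z)
ang=lambda v:np.degrees(np.arctan2(v[1],v[0]))
# disc edges
pts=[(38,297),(537,297),(288,40),(288,548)]
W=[fa(*p,60) for p in pts];c=(W[0]+W[1]+W[2]+W[3])/4
print('disc',c,np.linalg.norm(W[0]-W[1]),np.linalg.norm(W[2]-W[3]))
m=fa(487,163,60);n=fa(416,212,60);print('idx',ang(m-n),ang(m-c),np.linalg.norm(m-c))
# shaft tip
f1=fa(273,262,86);f2=fa(326,340,86);print('tip flat',f1,f2,'normal',ang(f2-f1)+90)
arc=[fa(245,315,86),fa(280,362,86)];print(arc)
for zt in (214,219,224):
  L=fb(46,400,zt);R=fb(590,400,zt);T=fb(318,175,zt)
  a=fb(328,420,zt);b=fb(515,262,zt)
  print('knob z',zt,'diam',np.linalg.norm(L-R),'c',(L+R)/2,'top',T,'ptr',ang(b-a),'len',np.linalg.norm(b-a),'a',a,'b',b)
s=env.read_state();print(s['eef_pos'],s['eef_rot'],s['time'])
E
```

```text
disc [603.55377985  99.25843489  60.        ] 64.03973167040577 63.56207253354522
idx -28.042679551616132 -28.20557253796004 30.228907277216667
tip flat [608.039439   103.67822089  86.        ] [603.10111942  94.00215376  86.        ] normal -27.038145232308693
[array([601.17015351, 103.75222895,  86.        ]), array([598.31350535,  97.58637748,  86.        ])]
knob z 214 diam 38.68519163660017 c [546.272981   69.6119719 214.       ] top [561.76152777  77.85291518 214.        ] ptr -18.11271769568099 len 18.050665908874596 a [545.17906615  68.22413064 214.        ] b [562.33526287  62.61240598 214.        ]
knob z 219 diam 37.30468504632219 c [548.92942525  71.0294429  219.        ] top [563.86525301  78.97630268 219.        ] ptr -18.11271769568088 len 17.406515985043605 a [547.87454748  69.69112767 219.        ] b [564.418514    64.27966111 219.        ]
knob z 224 diam 35.9241784560442 c [551.58586951  72.44691389 224.        ] top [565.96897825  80.09969018 224.        ] ptr -18.11271769568087 len 16.762366061212504 a [550.57002881  71.1581247  224.        ] b [566.50176513  65.94691623 224.        ]
[548.0615338   70.67501049 199.81445415] [-1.57070202e+00  2.87633123e-04 -2.65281292e+00] 5.6
```

```bash
python3 -m handwheel '[[1,[2,1,0],[0,0,-4]],[1,[4,2,0],[0,0,-9.5]],[1,[5.55,2.9,-2],[0,0,-9.5]],[1,[5.55,2.9,-5],[0,0,-9.5]],[1,[5.55,2.9,-7],[0,0,-9.5]],[1,[5.55,2.9,-8],[0,0,-9.5]],[1,[5.55,2.9,-8],[0,0,-9.5]],[1,[5.55,2.9,-8],[0,0,-9.5]]]'
python3 - <<'E'
from h import *
s=env.read_state();print(s['time'],s['eef_pos'],s['eef_rot'],s['finger_gap'],s['force'])
a,_=snap('wrist','w3');b,_=snap('side','s3');c,_=snap('top','t3')
cr=lambda im,x,y,w,h,s:cv2.resize(im[y:y+h,x:x+w],None,fx=s,fy=s,interpolation=cv2.INTER_CUBIC)
z=np.hstack([cr(b,282,85,70,100,5.5),cr(c,230,150,70,100,5.5)])
cv2.imwrite('pics/z3.png',cv2.convertScaleAbs(z[:,:,::-1],alpha=1.7))
E
```

```text
time: 6.6
eef_pos: [604.1, 100.2, 121.1]
eef_rot: [-1.57, 0.002, -2.818]
force: [-0.0, -0.5, 0.2]
finger_gap: 0.423
6.6 [604.13329808 100.19011027 121.14115358] [-1.57032792e+00  2.18963313e-03 -2.81816024e+00] 0.42340759077937506 [-0.01004724 -0.46344018  0.19222207]
```

View pics/w3.png

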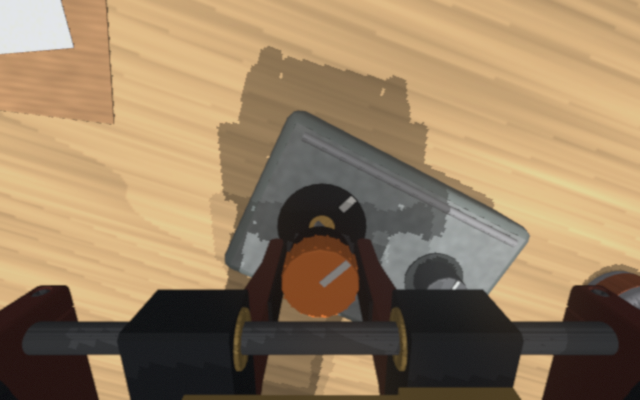

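View pics/z3.png

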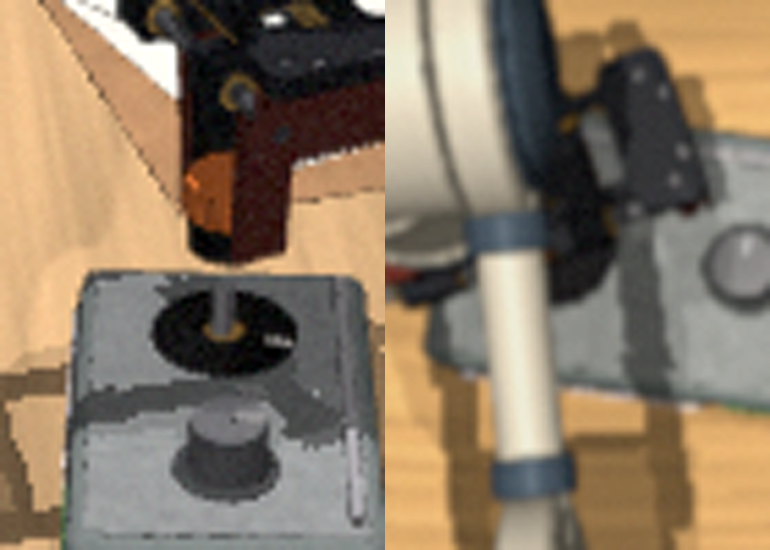

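```bash
python3 - <<'E'
from h import *
im,d,c=load('w3')
A=cv2.resize(im[170:325,260:385],None,fx=4.8,fy=4.8,interpolation=cv2.INTER_CUBIC)
cv2.imwrite('pics/w3a.png',cv2.convertScaleAbs(A[:600,:,::-1],alpha=2.2))
_,_,c=load('s3');K,R,t=c['K'],c['R'],np.ravel(c['t'])
def pr(p):
    q=K@(R@np.array(p)+t);return q[:2]/q[2]
for x in(600,602,604):
  for y in (97,100): print(x,y,'shaft tip',pr((x,y,86)),pr((x,y,70)),'foot L',pr((x-17.5,y,110)),'grip L',pr((x-19,y,128)),'foot bot front',pr((x,y-17.5,106)))
print(env.read_state()['eef_pos'],env.read_state()['eef_rot'])
E
```

```text
600 97 shaft tip [322.28825524 136.58106797] [322.06203527 142.16702383] foot L [315.22879109 128.40858203] grip L [314.76222921 121.79585943] foot bot front [323.72572179 133.56486424]
600 100 shaft tip [322.09771077 135.87633569] [321.87399457 141.45756372] foot L [315.05058542 127.70928047] grip L [314.58284662 121.10279219] foot bot front [323.52680682 132.84800822]
602 97 shaft tip [323.11953917 136.53043802] [322.88457847 142.11569017] foot L [316.07691894 128.3588902 ] grip L [315.6211274  121.74707162] foot bot front [324.57906297 133.51356517]
602 100 shaft tip [322.92720794 135.82597481] [322.69478834 141.40649887] foot L [315.89685328 127.6598593 ] grip L [315.43983733 121.05427494] foot bot front [324.37826531 132.79698975]
604 97 shaft tip [323.95045044 136.47983077] [323.70675682 142.06437928] foot L [316.9246596  128.30922107] grip L [316.47962856 121.69830636] foot bot front [325.43201129 133.46228971]
604 100 shaft tip [323.75633406 135.77563647] [323.51521884 141.35545662] foot L [316.74273567 127.61046064] grip L [316.29643279 121.00578006] foot bot front [325.22933269 132.74599471]
[604.09344948 100.23050509 120.91645246] [-1.57037002e+00  1.96450551e-03 -2.81808308e+00]
```

View pics/w3a.png

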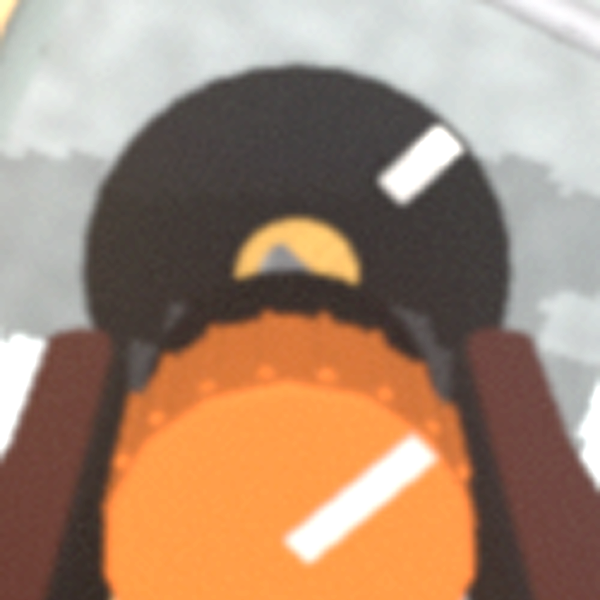

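```bash
python3 - <<'E'
from h import *
f=lambda x,y,z:onplane('w3',x/4.8-.5+260,y/4.8-.5+170,z)
ang=lambda v:np.degrees(np.arctan2(v[1],v[0]))
yaw=-2.818; ux=np.array([np.cos(yaw+np.pi),np.sin(yaw+np.pi)]); uz=np.array([-np.sin(yaw),np.cos(yaw)]) # image-up dir, jaw dir
print('up',ux,'jaw',uz)
tcp=np.array([604.1,100.2])
L=f(85,272,60);R=f(510,272,60);T=f(298,66,60)
c=(L+R)/2; print('disc diam',np.linalg.norm(L-R),'jaw coord',(c[:2]-tcp)@uz,'up coord',(T[:2]-tcp)@ux-32)
B=f(298,217,60);print('brass top',(B[:2]-tcp)@ux)
m=f(450,139,60);n=f(391,192,60);print('idx',ang(m-n))
for zt in(136,138,140,142):
  L=f(104,525,zt);R=f(476,525,zt);T=f(290,382,zt);a=f(297,552,zt);b=f(425,446,zt)
  print(zt,np.linalg.norm(L-R),'jaw',((L+R)[:2]/2-tcp)@uz,'up',(T[:2]-tcp)@ux-19,'ptr',ang(b-a))
# from w2
yaw=-2.653; ux=np.array([np.cos(yaw+np.pi),np.sin(yaw+np.pi)]); uz=np.array([-np.sin(yaw),np.cos(yaw)])
tcp=np.array([548.05,70.5])
fb=lambda x,y,z:onplane('w2',x/7-.5+275,y/7-.5+225,z)
for zt in(215,217,219):
  L=fb(46,400,zt);R=fb(590,400,zt);T=fb(318,175,zt)
  print(zt,'jaw',((L+R)[:2]/2-tcp)@uz,'up',(T[:2]-tcp)@ux-19)
E
```

```text
up [0.94809917 0.3179748 ] jaw [ 0.3179748  -0.94809917]
disc diam 64.04400491297005 jaw coord 0.9660837364515 up coord -1.7607420908996474
brass top 7.142150368340946
idx -27.534744521928943
136 38.299420394409296 jaw -0.25791796094741076 up -2.849561875562909 ptr -28.197978373630956
138 37.75105268095981 jaw -0.26049357066384754 up -1.9041264950515178 ptr -28.197978373630942
140 37.20268496751035 jaw -0.26306918038026167 up -0.9586911145401302 ptr -28.19797837363097
142 36.654317254060864 jaw -0.26564479009663955 up -0.013255734028849275 ptr -28.197978373630995
215 jaw -0.050925397148500876 up -2.9644851045713096
217 jaw -0.05281630509523407 up -2.010534228915631
219 jaw -0.054707213042073904 up -1.0565833532599669
```

```bash
python3 -m handwheel '[[1,[-0.06,-0.12,0],[0,0,0]],[1,[-0.06,-0.12,-0.6],[0,0,0]],[1,[-0.06,-0.12,-1.2],[0,0,0]],[1,[-0.06,-0.12,-1.6],[0,0,0]],[1,[-0.06,-0.12,-1.9],[0,0,0]],[1,[-0.06,-0.12,-2.2],[0,0,0]],[1,[-0.06,-0.12,-2.4],[0,0,0]],[1,[-0.06,-0.12,-2.4],[0,0,0]]]'
python3 - <<'E'
from h import *
s=env.read_state();print(s['time'],s['eef_pos'],s['eef_rot'],s['finger_gap'],s['force'],s['ft_torque'])
E
```

```text
time: 7.75
eef_pos: [603.0, 99.0, 95.5]
eef_rot: [-1.571, -0.0, -2.818]
force: [-0.3, 0.1, -0.5]
finger_gap: 0.426
7.75 [602.95407276  98.99193025  95.48705658] [-1.57083436e+00 -1.88535182e-04 -2.81805087e+00] 0.42604179618382265 [-0.29834033  0.1369844  -0.49042922] [-0.0129654   0.14388147 -0.04916801]
```

```bash
python3 -m handwheel '[[1,[0,0,-0.3],[0,0,0]],[1,[0,0,-0.6],[0,0,0]],[1,[0,0,-0.8],[0,0,0]],[1,[0,0,-0.9],[0,0,0]],[1,[0,0,-0.9],[0,0,0]]]'
python3 - <<'E'
from h import *
s=env.read_state();print(s['time'],s['eef_pos'],s['eef_rot'],s['finger_gap'],s['force'],s['ft_torque'])
a,_=snap('wrist','w4');b,_=snap('side','s4')
cr=lambda im,x,y,w,h,s:cv2.resize(im[y:y+h,x:x+w],None,fx=s,fy=s,interpolation=cv2.INTER_CUBIC)
z=np.hstack([cr(b,282,100,70,80,6),cr(a,260,190,100,130,4)[:480,:380]])
cv2.imwrite('pics/z4.png',cv2.convertScaleAbs(z[:,:,::-1],alpha=1.7))
E
```

```text
time: 8.38
eef_pos: [602.9, 99.0, 86.5]
eef_rot: [-1.571, -0.0, -2.818]
force: [-0.3, 0.1, -0.2]
finger_gap: 0.429
8.375 [602.94203198  99.00202059  86.5338964 ] [-1.57084728e+00 -1.89209736e-04 -2.81807112e+00] 0.4291591711802353 [-0.30721472  0.05227252 -0.19993099] [-0.07683446  0.22089163  0.02333987]
```

View pics/z4.png

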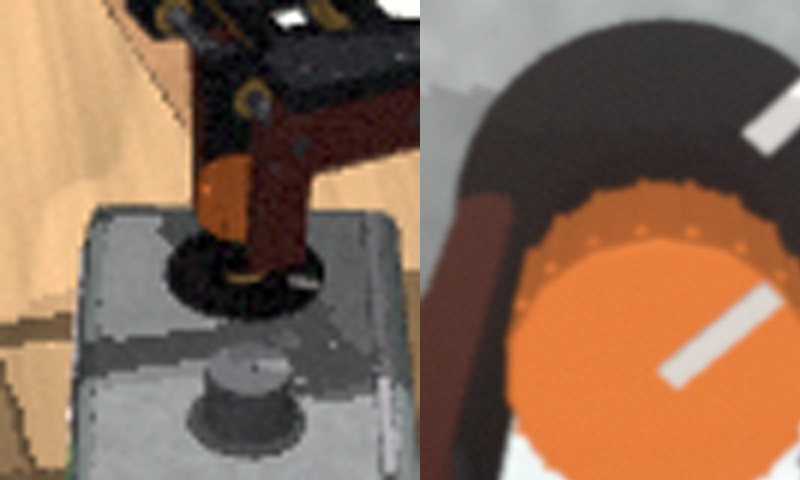

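```bash
python3 -m handwheel '[[1,[0,0,-0.15],[0,0,0]],[1,[0,0,-0.3],[0,0,0]],[1,[0,0,-0.3],[0,0,0]]]' 50; python3 -m handwheel '[[1,[0,0,-0.15],[0,0,0]],[1,[0,0,-0.3],[0,0,0]],[1,[0,0,-0.3],[0,0,0]]]';  python3 -m handwheel '[[1,[0,0,-0.1],[0,0,0]],[1,[0,0,-0.15],[0,0,0]],[1,[0,0,-0.15],[0,0,0]]]'
```

```text
time: 8.85
eef_pos: [603.1, 99.0, 83.9]
eef_rot: [-1.571, 0.0, -2.818]
force: [-0.8, -0.3, 2.1]
finger_gap: 0.423
time: 9.22
eef_pos: [603.2, 99.0, 81.2]
eef_rot: [-1.571, 0.001, -2.818]
force: [-1.0, -0.5, 4.6]
finger_gap: 0.423
time: 9.6
eef_pos: [603.2, 99.0, 80.0]
eef_rot: [-1.571, 0.001, -2.818]
force: [-1.5, -0.2, 6.9]
finger_gap: 0.423
```

```bash
python3 -m handwheel '[[1,[0,0,-0.1],[0,0,0]],[1,[0,0,-0.15],[0,0,0]],[1,[0,0,-0.15],[0,0,0]]]';  python3 -m handwheel '[[1,[0,0,-0.1],[0,0,0]],[1,[0,0,-0.1],[0,0,0]],[1,[0,0,-0.1],[0,0,0]]]'
```

```text
time: 9.98
eef_pos: [603.2, 99.0, 78.8]
eef_rot: [-1.571, 0.001, -2.818]
force: [-4.3, 0.2, 7.7]
finger_gap: 0.423
time: 10.35
eef_pos: [603.2, 99.0, 78.4]
eef_rot: [-1.57, 0.001, -2.818]
force: [-3.6, -0.6, 10.0]
finger_gap: 0.422
```

```bash
python3 -m handwheel '[[1,[0,0,-0.1],[0,0,0]],[1,[0,0,-0.1],[0,0,0]],[1,[0,0,-0.1],[0,0,0]]]'
python3 -m handwheel '[[1,[0,0,0],[0,0,0]],[1,[0,0,0],[0,0,0]],[1,[0,0,0],[0,0,0]],[1,[0,0,0],[0,0,0]]]'
python3 - <<'E'
from h import *
a,_=snap('wrist','w5');b,_=snap('side','s5')
cr=lambda im,x,y,w,h,s:cv2.resize(im[y:y+h,x:x+w],None,fx=s,fy=s,interpolation=cv2.INTER_CUBIC)
z=np.hstack([cr(b,282,100,70,80,6),cr(a,260,190,100,130,4)[:480,:380]])
cv2.imwrite('pics/z5.png',cv2.convertScaleAbs(z[:,:,::-1],alpha=1.7))
E
```

```text
time: 10.72
eef_pos: [603.3, 99.0, 78.3]
eef_rot: [-1.57, 0.002, -2.818]
force: [-5.1, -1.2, 12.9]
finger_gap: 0.421
time: 11.22
eef_pos: [603.3, 99.1, 78.3]
eef_rot: [-1.57, 0.002, -2.818]
force: [-6.0, -0.4, 12.5]
finger_gap: 0.423
```

View pics/z5.png

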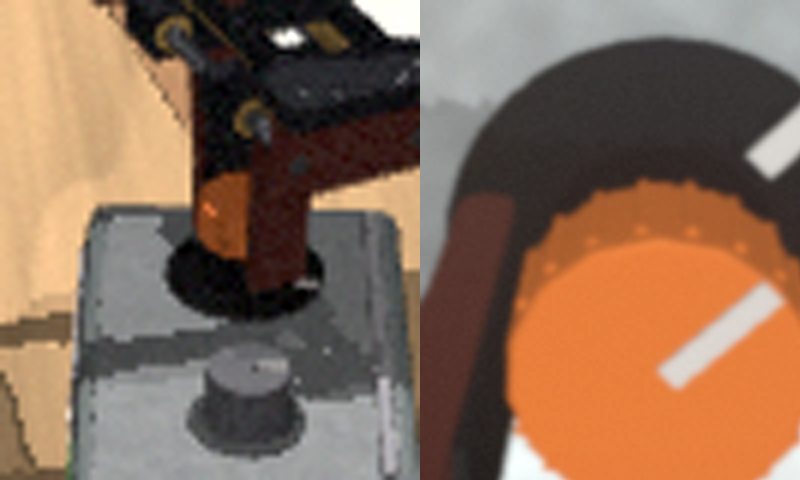

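View pics/s5.png

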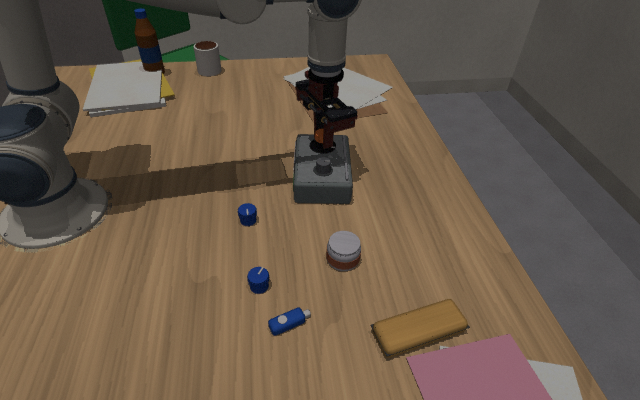

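```bash
python3 - <<'E'
from h import *
print(env.read_state()['force'],env.finish_job())
E
```

```text
the job is handed in; nothing more can be done
[-5.84568928 -0.5613535  13.92724136] None
```

I picked up the orange knob, turned it to match the shaft, pushed it home and pressed knob and shaft down. I handed the job in at about 11.3 s of 48 s, with the knob still gripped and pressed. No verdict was reported.

**Fit:** The knob slid about 14 mm down the shaft with almost no force. From there the push rose from about 2 N to 10 N.

**Pressed down:** The push then climbed to about 13 N with almost no more movement, which is the hard stop. The last tool height puts the knob's underside at about 63.7 mm. With the shaft fully pressed, that is about 16 mm below its tip, so the knob is home.

**Pointer:** In the wrist picture just before insertion, the pointer was at about -28.2° and the index at about -27.5°. The last close-up showed the knob unmoved in the grip.

**Bystanders:** The tin, tape roller, spectacle case and both blue look-alikes look in place in the last side view. I compared them by eye, not by measurement.

**Checks that disagreed:**
- **Shaft position:** the cameras differed by 2 to 3 mm, so I used an in-between value. A sideways force of about 6 N remains at the end, so the knob is leaning slightly against the shaft.
- **Index angle:** the first coarse readings were -22° and -25°. I went with the wrist camera's -28°.

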